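# Find the loose hold-down bolt of a bench mixer and hold its cap open

### The arm

A 7-joint arm with a two-finger parallel gripper is mounted at the origin on the work surface. World frame = base frame: x ahead of the robot, y to its left, z up, the work surface at z = 0. Lengths are in m, angles in rad, forces in N, time in s.
With the tool pointing down it reaches from about 0.425 to 1.025 m from the base axis. Payload 3.6 kg.
Tool frame: the origin (TCP) lies midway between the tips of the shut fingers; the grasp point (between the pads) lies 19 mm behind it; z points along the fingers, y is the line along which they close (so a half turn about z gives the same grasp; the last joint's range is limited). The gripper opens to 85 mm and grips with 20 to 120 N. Pads are 22 mm wide; open, the fingers measure 114 mm over their backs; the gripper's body (76 mm by 85 mm) begins 54 mm behind the grasp point. The pads swing forward as they close: fully open they stand 13 mm farther back than shut.
Start: joints at [-1.294, 0.591, 0.048, 1.609, -0.033, 0.943, -0.034], TCP at [0.262, 0.676, 0.231] pointing down, gripper open.
Joint ranges: [-2.69, 2.69], [-0.47, 2.24], [-1.27, 1.36], [0.19, 2.51], [-1.53, 4.68], [0.08, 2.07], [-3.09, 3.09]. Speed limits (rad/s): [2.57, 2.57, 3.14, 3.14, 3.14, 3.14, 3.14].

### API

Orientations are given as a unit quaternion [x, y, z, w].
In Python, from bench import r, snapshot gives the robot as it stands. The module is installed in compiled form; this text tells all that it offers.
- The arm moves only by the tool servo_tool, never from a script. Its argument "plan" is a list of rows, each a list of 7 numbers: the turn, a rotation vector about the world's x, y, z in rad, then the shift along the world's x, y, z in mm, then the finger opening in mm, from 0 to 85.4. In form: [[rx, ry, rz, x, y, z, fingers], ...]. A call has 1 to 12 rows; each row shifts and turns the commanded pose from where the row before left it; what a row does not reach is not made up. A row lasts 1/10 s, in which the tool goes at most 50 mm and 8.59 degrees, less where a joint would pass 70% of its speed; a pose out of reach is approached as far as the arm can. A call with a gripper value outside its range is refused whole. The fingers move at their own pace and stop on an object; the grip force is fixed at half the most. Time passes only in rows, so rows that do not move let the fingers close. It gives the time, the measured TCP pose, the force, the opening and the grip force at its end, in the units of the state.
- r.state(): the state, without advancing time (a new reading comes with each control period).
- snapshot(name): name is "scene" or "top" or "wrist"; returns a dict with "pixels" (420x560x3 uint8, red, green, blue), "fx", "fy", "cx", "cy" (pixels), "eye" and "attitude" of the camera in the world. Camera axes: x right, y up, looking along -z (the intrinsics and any distortion apply to the point x, -y, -z); pixel columns grow to the right and rows downward; lengths in m; the calibration is good to about 2 mm. A picture is of the moment at which its call begins. There is no depth.
- r.sign_off(): hands the job in; it is judged then, once.
The state is a dict: "time": time; "qpos": joint angles; "joint_velocities": joint speeds; "joint_torque": joint torques, N m; "position": TCP position; "eef_rot": TCP orientation; "wrist_force": force on the tool from outside, world axes, zero at the start; "wrist_torque": the same for the moment, N m; "grip_width": finger opening in m; "grip_force": force on a finger pad.
Only numpy, scipy, OpenCV 4.12 (cv2) and the standard library are available. Lean on these libraries where they do the work, as an engineer would, in place of code of your own. Each camera call takes 0.05 s, during which the arm holds its last target. There are 200 camera calls.

### The job

The bench mixer rattles: first take the upright knob on its carousel and turn the carousel by hand through one full turn, either way, to see that it runs free. Then, with the fingertips, tap the three bolts gently one after another, starting with the one nearest the carousel and going outward, to find the loose one, which sinks when tapped and stays down. Lift the hinged cap behind the loose bolt to about 45 degrees and finish while holding it open so that a colleague can reach the lock nut; leave the other two caps shut and do not push the beaker, wash bottle or spanner about.

Things in the scene. Friction and masses are not known exactly. Their poses are not given: they have to be found in the camera images.
- mixer: fixed white base of the bench mixer, 180 (x) x 440 (y) x 40 mm high; origin at the centre of its underside, z up, +x away from the robot, +y to the robot's left, turned by up to 0.25 rad. In this frame (mm): carousel axis at (0, 120); three bolts in a row at x = -60 (the side near the robot), y = -20, -100, -180; behind each bolt lies its cap, ball knob at x = 9
- rotor (a joint): turn of the carousel about its vertical axis in rad, 0 at the start, positive counter-clockwise seen from above, no stops; a full turn is 6.28 either way. It turns with light friction (about 1 N at the knob) and stays where it is left
- rotor_axis (a point): centre of the carousel's top face (62 mm above the bench). The carousel is an aluminium disc of 150 mm diameter with five low white sample pots (22 mm across, 9 mm high) and one upright knob round its rim, and a hub 36 mm across, 14 mm high in the middle
- knob_top (a point): centre of the top of the carousel's upright black hand knob: a round grip 18 mm in diameter, 40 mm tall, its top 50 mm above the disc, standing 55 mm from the carousel axis. The grip spins freely on its own pin, so the gripper need not turn as it carries the knob round; where the knob starts varies all round the circle
- bolt_1_top (a point): centre of the top of bolt 1 (the first, nearest the carousel): a dark steel six-sided head 25 mm across, 14 mm high above the base, top 54 mm above the bench, on a washer
- bolt_1 (a joint): how far bolt 1 has sunk, in m: 0 at the start. A tight bolt yields under 2.5 mm when tapped; the loose bolt sinks 7 mm under a push of 2 to 3 N and stays down. All look alike before they are tapped, and any one may be loose
- cap_1_knob (a point): centre of the black ball knob, 22 mm across, on the cap of bolt 1, 74.5 mm above the bench when shut. The cap is an aluminium flap 60 (x) x 50 (y) x 8 mm, top 48.5 mm above the bench, the knob on a stem near its front edge; its hinge axis runs along the mixer's y, 46 mm farther along the mixer's +x than the ball's centre and 30 mm lower
- cap_1 (a joint): opening angle of the cap of bolt 1 in rad: 0 shut, grows as its front edge (the knob's side) is lifted, at most 1.2; the cap weighs 140 g and falls shut when let go
- bolt_2_top (a point): centre of the top of bolt 2 (the middle one): a dark steel six-sided head 25 mm across, 14 mm high above the base, top 54 mm above the bench, on a washer
- bolt_2 (a joint): how far bolt 2 has sunk, in m: 0 at the start. A tight bolt yields under 2.5 mm when tapped; the loose bolt sinks 7 mm under a push of 2 to 3 N and stays down. All look alike before they are tapped, and any one may be loose
- cap_2_knob (a point): centre of the black ball knob, 22 mm across, on the cap of bolt 2, 74.5 mm above the bench when shut. The cap is an aluminium flap 60 (x) x 50 (y) x 8 mm, top 48.5 mm above the bench, the knob on a stem near its front edge; its hinge axis runs along the mixer's y, 46 mm farther along the mixer's +x than the ball's centre and 30 mm lower
- cap_2 (a joint): opening angle of the cap of bolt 2 in rad: 0 shut, grows as its front edge (the knob's side) is lifted, at most 1.2; the cap weighs 140 g and falls shut when let go
- bolt_3_top (a point): centre of the top of bolt 3 (the last, farthest from the carousel): a dark steel six-sided head 25 mm across, 14 mm high above the base, top 54 mm above the bench, on a washer
- bolt_3 (a joint): how far bolt 3 has sunk, in m: 0 at the start. A tight bolt yields under 2.5 mm when tapped; the loose bolt sinks 7 mm under a push of 2 to 3 N and stays down. All look alike before they are tapped, and any one may be loose
- cap_3_knob (a point): centre of the black ball knob, 22 mm across, on the cap of bolt 3, 74.5 mm above the bench when shut. The cap is an aluminium flap 60 (x) x 50 (y) x 8 mm, top 48.5 mm above the bench, the knob on a stem near its front edge; its hinge axis runs along the mixer's y, 46 mm farther along the mixer's +x than the ball's centre and 30 mm lower
- cap_3 (a joint): opening angle of the cap of bolt 3 in rad: 0 shut, grows as its front edge (the knob's side) is lifted, at most 1.2; the cap weighs 140 g and falls shut when let go
- beaker: bystander: glass beaker, 72 mm across, 95 mm high, origin at the centre of its underside
- wash_bottle: bystander: white wash bottle with a red spout, 64 mm across, about 190 mm high, origin at the centre of its underside
- spanner: bystander: steel spanner, 160 mm long, lying flat on the bench beside the mixer, origin under its middle

How it is judged:
On the way, in this order (a step that is already met when the one before it is completed fails the run):
1. the carousel has been turned a full turn (at least 6.0 rad either way) ((value of joint rotor above 6 rad or value of joint rotor below -6 rad)).
2. bolt 1 (the first, nearest the carousel) is tapped with the fingertips (contact force between the fingers and bolt_1 above 1.5 N).
3. bolt 2 (the middle one) is tapped with the fingertips (contact force between the fingers and bolt_2 above 1.5 N).
4. bolt 3 (the last, farthest from the carousel) is tapped with the fingertips (contact force between the fingers and bolt_3 above 1.5 N).
At the end, for the whole second after the job is handed in: The fingers hold (over 1 N) the cap of the bolt that has sunk more than 4 mm, still, at more than 0.55 rad open; the other two caps are shut (under 0.1 rad) (((value of joint bolt_1 above 0.004 m and value of joint cap_1 above 0.55 rad and contact force between the fingers and cap_1 above 1 N and velocity of joint cap_1 between -0.15 and 0.15 rad/s and value of joint each of cap_2, cap_3 below 0.1 rad) or (value of joint bolt_2 above 0.004 m and value of joint cap_2 above 0.55 rad and contact force between the fingers and cap_2 above 1 N and velocity of joint cap_2 between -0.15 and 0.15 rad/s and value of joint each of cap_1, cap_3 below 0.1 rad) or (value of joint bolt_3 above 0.004 m and value of joint cap_3 above 0.55 rad and contact force between the fingers and cap_3 above 1 N and velocity of joint cap_3 between -0.15 and 0.15 rad/s and value of joint each of cap_1, cap_2 below 0.1 rad))); the arm keeps its last pose, push and grip.
It fails at once if a cap is lifted (over 0.3 rad) although its bolt has not been found loose (sunk 4 mm) ((value of joint cap_1 above 0.3 rad and value of joint bolt_1 below 0.004 m) or (value of joint cap_2 above 0.3 rad and value of joint bolt_2 below 0.004 m) or (value of joint cap_3 above 0.3 rad and value of joint bolt_3 below 0.004 m)).
It fails at once if a bolt is struck with more than 80 N (contact force between the fingers and bolt_1 above 80 N or contact force between the fingers and bolt_2 above 80 N or contact force between the fingers and bolt_3 above 80 N).
It fails at once if the beaker, wash bottle or spanner is pushed more than 30 mm (distance of any of beaker, wash_bottle, spanner from where it was at the start of the episode above 0.03 m).
It also fails if it takes over 66 s, if anything falls off the work surface, if the arm or the gripper's body presses on something with over 40 N, if the wrist force passes 120 N, or if a joint passes its speed limit or range.

## Working session

There is one attempt and no reset: what is moved stays moved. The work goes in short steps, Python scripts to look and compute and a tool call to move; the robot and the scene stay as the last step left them, time stands still between calls to the robot, and variables do not carry over. Pictures are saved under pics/ and viewed, at most 10 in all, crops included, and the job is handed in when it is done.

Besides the shell and the picture viewer there is one more tool, called after "Request:" as a command line: name --pt "numbers of a row" for each row, then --argument value for the rest. servo_tool: Moves the arm, as the interface text tells. Its arguments: {"type":"object","properties":{"plan":{"type":"array","items":{"type":"array","items":{"type":"number"}}}},"required":["plan"]}

```bash
mkdir -p pics
cat > h.py <<'E'
from bench import r, snapshot
import numpy as np, cv2, pickle
from scipy.spatial.transform import Rotation as R
def shot(cam,name):
    s=snapshot(cam); cv2.imwrite(f'pics/{name}.png',s['pixels'][:,:,::-1]); pickle.dump(s,open(f'pics/{name}.pkl','wb')); return s
def att(s):
    a=np.array(s['attitude']); return a if a.shape==(3,3) else R.from_quat(a).as_matrix()
def ray(s,u,v,z):
    d=np.array([(u-s['cx'])/s['fx'],-(v-s['cy'])/s['fy'],-1]); d=att(s)@d; e=np.array(s['eye']); return e+d*(z-e[2])/d[2]
def proj(s,p):
    c=att(s).T@(np.array(p)-s['eye']); return s['cx']+s['fx']*c[0]/-c[2], s['cy']-s['fy']*c[1]/-c[2]
def load(n): return pickle.load(open(f'pics/{n}.pkl','rb'))
E
python3 - <<'E'
from h import *
s=shot('top','top1'); t=shot('scene','sc1')
for q in(s,t): print({k:v for k,v in q.items() if k!='pixels'})
print(r.state())
E
```

```text
{'fx': 543.160127012487, 'fy': 543.160127012487, 'cx': 279.58485243218666, 'cy': 211.19741701004762, 'eye': array([0.40129271, 0.01217586, 1.64306796]), 'attitude': array([ 0.03345012, -0.03677568, -0.69816566,  0.7142082 ])}
{'fx': 496.33524469367796, 'fy': 496.33524469367796, 'cx': 281.0448238102829, 'cy': 203.56557253845693, 'eye': array([ 1.33542835, -0.44482881,  0.83343305]), 'attitude': array([0.36464153, 0.21566761, 0.43854563, 0.7925918 ])}
{'time': 0.1, 'qpos': array([-1.29452225,  0.592054  ,  0.0482992 ,  1.60969691, -0.03332099,
        0.9427016 , -0.03365573]), 'joint_velocities': array([-4.54764195e-04, -4.03024720e-04, -2.12947592e-03, -2.87823640e-03,
        5.43876276e-04,  1.01863637e-04,  5.39645669e-05]), 'joint_torque': array([ 4.89614817e-03, -5.49997652e+01,  1.55367069e+00, -1.98824716e+01,
        9.79210599e-03,  3.80666927e-03, -9.42135586e-06]), 'position': array([0.26173084, 0.67530468, 0.23023483]), 'eef_rot': array([ 1.83778204e-01,  9.82967200e-01, -1.01769695e-03, -1.41200190e-04]), 'wrist_force': array([-0.02944808, -0.35293445,  0.63222157]), 'wrist_torque': array([-0.04083316,  0.00698869, -0.01470062]), 'grip_force': 0.0, 'grip_width': 0.08537977066373066}
```

View pics/top1.png

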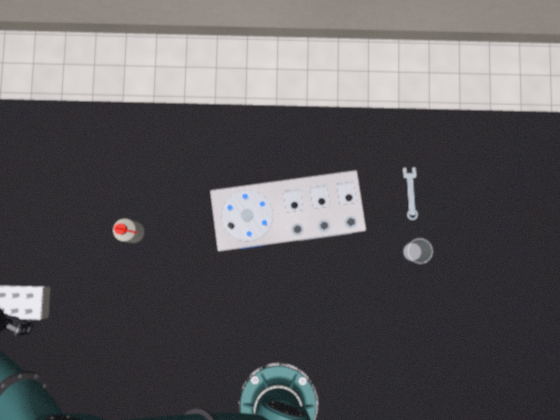

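View pics/sc1.png

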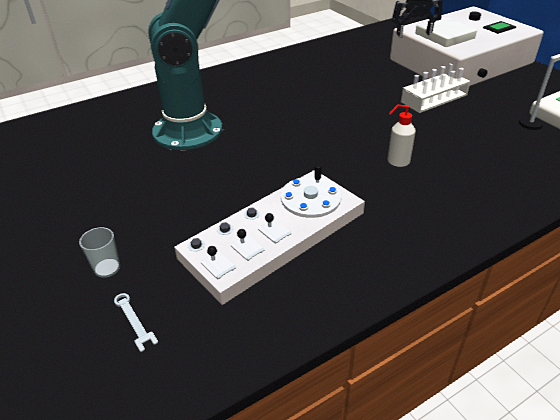

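Top view: mixer corners are near (210,189), (358,171), (366,232) and (218,251). Bolts are at (298,229), (324,225) and (351,222), and the carousel knob is at about (231,226). I'll enlarge both views.

Run:
```python
from h import *
a=cv2.imread('pics/top1.png')[165:255,205:370]; a=cv2.resize(a,None,fx=4.8,fy=4.8,interpolation=cv2.INTER_CUBIC); cv2.imwrite('pics/top1c.png',a)
b=cv2.imread('pics/sc1.png')[160:300,170:370]; cv2.imwrite('pics/sc1c.png',cv2.resize(b,None,fx=4,fy=4,interpolation=cv2.INTER_CUBIC))
```

```text
(no output)
```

View pics/top1c.png

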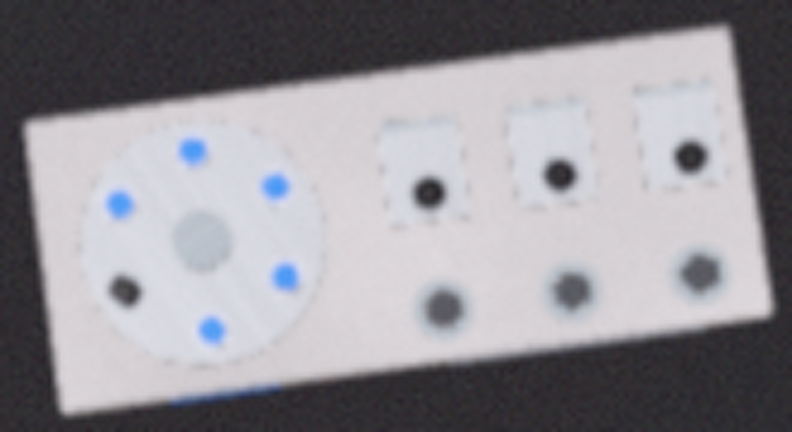

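View pics/sc1c.png

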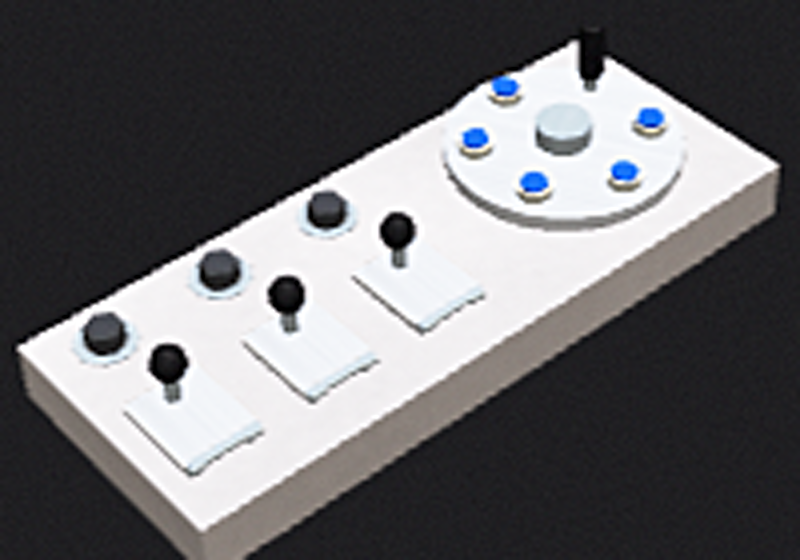

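```bash
cat > fit.py <<'E'
from h import *
from scipy.optimize import least_squares
s,t=load('top1'),load('sc1')
T={(9,-20,74.5):(429,193),(9,-100,74.5):(560,175),(9,-180,74.5):(690,157),(-60,-20,54):(444,308),(-60,-100,54):(571,291),(-60,-180,54):(699,273),(0,120,76):(203,241),(90,220,40):(24,120),(90,-220,40):(731,26),(-90,-220,40):(774,313),(-90,220,40):(63,413)}
S={(9,-20,74.5):(398,230),(9,-100,74.5):(287,295),(9,-180,74.5):(169,363),(-60,-20,54):(328,200),(-60,-100,54):(219,260),(-60,-180,54):(103,323),(0,120,76):(564,116),(-90,-220,40):(18,349),(90,-220,40):(204,532),(90,220,40):(779,166)}
def W(p,m):
    c,n=np.cos(p[2]),np.sin(p[2]); m=np.array(m)/1000; return np.array([p[0]+c*m[0]-n*m[1],p[1]+n*m[0]+c*m[1],m[2]])
def res(p,D,cam,k,o): return np.concatenate([np.array(proj(cam,W(p,m)))-(np.array(o)+(np.array(c)+.5)/k-.5) for m,c in D.items()])
fT=lambda p:res(p,T,s,4.8,(205,165)); fS=lambda p:res(p,S,t,4,(170,160))
for f in(fT,fS,lambda p:np.r_[fT(p),fS(p)]):
    o=least_squares(f,[.6,0,.1],loss='soft_l1'); print(o.x.round(4),np.abs(f(o.x)).max().round(2),f(o.x).std().round(2))
p=o.x
def k(a):
    m=(55*np.cos(a),120+55*np.sin(a),112); return np.r_[np.array(proj(s,W(p,m)))-(205+125.5/4.8-.5,165+291.5/4.8-.5),np.array(proj(t,W(p,m)))-(170+592.5/4-.5,160+31.5/4-.5)]
a=least_squares(lambda a:k(a[0]),[2.5]).x[0]; print('knob ang',a,k(a),W(p,(55*np.cos(a),120+55*np.sin(a),112)))
print('axis',W(p,(0,120,62)))
for y in(-20,-100,-180): print(W(p,(-60,y,54)),W(p,(9,y,74.5)))
E
python3 fit.py; python3 -c "
from h import *
x=load('top1')
for u,v in((121,229),(419,251),(411,190)): print(ray(x,u,v,0))
print(R.from_quat(r.state()['eef_rot']).as_matrix().round(3))"
```

```text
[ 0.5652 -0.0167  0.16  ] 0.82 0.37
[ 0.5671 -0.0151  0.163 ] 1.04 0.32
[ 0.5662 -0.0156  0.1619] 1.27 0.37
knob ang 2.075169634080099 [-0.72891877 -0.66251507 -0.47257875 -2.13351344] [0.51282385 0.14607774 0.112     ]
axis [0.54681903 0.10284203 0.062     ]
[ 0.51017712 -0.04500036  0.054     ] [ 0.57827432 -0.03387507  0.0745    ]
[ 0.523076   -0.12395363  0.054     ] [ 0.59117319 -0.11282834  0.0745    ]
[ 0.53597488 -0.2029069   0.054     ] [ 0.60407207 -0.19178161  0.0745    ]
[0.50001636 0.48466655 0.        ]
[ 0.45398313 -0.41771101  0.        ]
[ 0.63948692 -0.39379797  0.        ]
[[-0.932  0.361 -0.001]
 [ 0.361  0.932 -0.002]
 [-0.    -0.002 -1.   ]]
```

Request:
servo_tool --pt "0 0 0.045 15 -46 0 60" --pt "0 0 0.045 15 -46 0 60" --pt "0 0 0.045 15 -46 0 60" --pt "0 0 0.045 15 -46 0 60" --pt "0 0 0.045 15 -46 0 60" --pt "0 0 0.045 15 -46 0 60" --pt "0 0 0.045 27 -42 0 60" --pt "0 0 0.045 27 -42 0 60" --pt "0 0 0.045 27 -42 0 60" --pt "0 0 0.045 27 -42 0 60" --pt "0 0 0.045 27 -42 0 60" --pt "0 0 0.04 27 -42 0 60"

```text
time: 1.3
position: [0.5146, 0.1461, 0.2312]
eef_rot: [-0.083, 0.997, 0.0, -0.0]
wrist_force: [0.6, 0.5, 0.7]
grip_width: 0.0599
grip_force: 0.0
```

Request:
servo_tool --pt "0 0 0 0 0 -20 50" --pt "0 0 0 0 0 -20 50" --pt "0 0 0 0 0 -10 50" --pt "0 0 0 0 0 0 50" --pt "0 0 0 0 0 0 50"

```text
time: 1.8
position: [0.514, 0.1486, 0.1815]
eef_rot: [-0.083, 0.997, 0.0, 0.0]
wrist_force: [-0.0, -0.2, 0.6]
grip_width: 0.0501
grip_force: 0.0
```

Run:
```python
from h import *
w=shot('wrist','w1'); s=r.state(); print(s['position'],s['grip_width'],s['wrist_force'],R.from_quat(s['eef_rot']).as_matrix().round(3))
print(proj(w,[.5128,.1461,.112]),proj(w,s['position']),proj(w,[.54682,.10284,.076]))
```

```text
[0.51433422 0.14866149 0.18187755] 0.04985844489796543 [-0.01182027 -0.37706318 -0.73962186] [[-0.986 -0.165  0.001]
 [-0.165  0.986  0.   ]
 [-0.001  0.    -1.   ]]
(np.float64(276.48575126988237), np.float64(213.06508984873082)) (np.float64(280.7603216073223), np.float64(261.0258520646145)) (np.float64(215.0639358984892), np.float64(232.09164708816024))
```

View pics/w1.png

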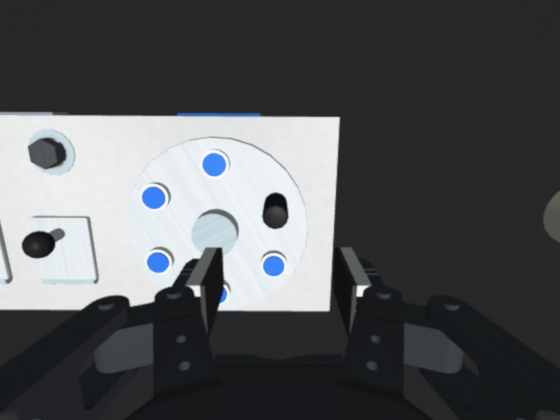

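Request:
servo_tool --pt "0 0 0 -1.5 -2.5 -30 50" --pt "0 0 0 0 0 -30 50" --pt "0 0 0 0 0 -25 50" --pt "0 0 0 0 0 -13 50" --pt "0 0 0 0 0 0 50" --pt "0 0 0 0 0 0 10" --pt "0 0 0 0 0 0 10" --pt "0 0 0 0 0 0 10" --pt "0 0 0 0 0 0 10" --pt "0 0 0 0 0 0 10"

```text
time: 2.85
position: [0.5136, 0.1462, 0.0848]
eef_rot: [-0.083, 0.997, 0.001, 0.001]
wrist_force: [-1.4, 0.0, 6.6]
grip_width: 0.0163
grip_force: 58.5
```

Run:
```python
import numpy as np
a0=np.arctan2(.0434,-.0332); a=a0+np.radians(np.arange(0,385,12)); P=np.c_[np.cos(a),np.sin(a)]*55
print(np.diff(P.round(1),axis=0).round(1).tolist())
```

```text
[[-8.4, -7.9], [-6.5, -9.5], [-4.4, -10.6], [-2.1, -11.3], [0.3, -11.5], [2.6, -11.2], [5.0, -10.4], [6.9, -9.1], [8.8, -7.5], [10.1, -5.5], [11.0, -3.3], [11.5, -0.9], [11.4, 1.5], [10.8, 3.8], [9.8, 6.0], [8.4, 7.9], [6.5, 9.5], [4.4, 10.6], [2.1, 11.3], [-0.3, 11.5], [-2.6, 11.2], [-5.0, 10.4], [-6.9, 9.1], [-8.8, 7.5], [-10.1, 5.5], [-11.0, 3.3], [-11.5, 0.9], [-11.4, -1.5], [-10.8, -3.8], [-9.8, -6.0], [-8.4, -7.9], [-6.5, -9.5]]
```

Request:
servo_tool --pt "0 0 0 -8.4 -7.9 0 10" --pt "0 0 0 -6.5 -9.5 0 10" --pt "0 0 0 -4.4 -10.6 0 10" --pt "0 0 0 -2.1 -11.3 0 10" --pt "0 0 0 0.3 -11.5 0 10" --pt "0 0 0 0 0 0 10"

```text
time: 3.45
position: [0.4931, 0.0924, 0.0848]
eef_rot: [-0.081, 0.997, -0.0, 0.002]
wrist_force: [0.7, -2.0, 7.9]
grip_width: 0.0158
grip_force: 59.5
```

Request:
servo_tool --pt "0 0 0 2.6 -11.2 0 10" --pt "0 0 0 5 -10.4 0 10" --pt "0 0 0 6.9 -9.1 0 10" --pt "0 0 0 8.8 -7.5 0 10" --pt "0 0 0 10.1 -5.5 0 10" --pt "0 0 0 0 0 0 10"

```text
time: 4.05
position: [0.5284, 0.0509, 0.0848]
eef_rot: [-0.082, 0.997, 0.0, 0.004]
wrist_force: [1.9, 1.7, 8.9]
grip_width: 0.0162
grip_force: 59.3
```

Request:
servo_tool --pt "0 0 0 11 -3.3 0 10" --pt "0 0 0 11.5 -0.9 0 10" --pt "0 0 0 11.4 1.5 0 10" --pt "0 0 0 10.8 3.8 0 10" --pt "0 0 0 9.8 6 0 10" --pt "0 0 0 8.4 7.9 0 10" --pt "0 0 0 6.5 9.5 0 10" --pt "0 0 0 4.4 10.6 0 10" --pt "0 0 0 2.1 11.3 0 10" --pt "0 0 0 -0.3 11.5 0 10" --pt "0 0 0 0 0 0 10"

```text
time: 5.15
position: [0.6015, 0.1111, 0.0848]
eef_rot: [-0.084, 0.996, 0.001, 0.002]
wrist_force: [2.3, 0.8, 7.3]
grip_width: 0.016
grip_force: 59.5
```

Request:
servo_tool --pt "0 0 0 -2.6 11.2 0 10" --pt "0 0 0 -5 10.4 0 10" --pt "0 0 0 -6.9 9.1 0 10" --pt "0 0 0 -8.8 7.5 0 10" --pt "0 0 0 -10.1 5.5 0 10" --pt "0 0 0 -11 3.3 0 10" --pt "0 0 0 -11.5 0.9 0 10" --pt "0 0 0 -11.4 -1.5 0 10" --pt "0 0 0 -10.8 -3.8 0 10" --pt "0 0 0 -9.8 -6 0 10" --pt "0 0 0 -8.4 -7.9 0 10" --pt "0 0 0 0 0 0 10"

```text
time: 6.35
position: [0.5031, 0.1357, 0.0848]
eef_rot: [-0.082, 0.997, -0.001, 0.0]
wrist_force: [-0.6, -0.1, 10.7]
grip_width: 0.0162
grip_force: 60.1
```

Request:
servo_tool --pt "0 0 0 0 0 0 50" --pt "0 0 0 0 0 0 50" --pt "0 0 0 0 0 0 50" --pt "0 0 0 0 0 25 50" --pt "0 0 0 0 0 35 50" --pt "0 0 0 0 0 10 0" --pt "0 0 0 1 -40 0 0" --pt "0 0 0 2 -45 0 0" --pt "0 0 0 2 -45 0 0" --pt "0 0 0 2 -40 0 0" --pt "0 0 0 0 -10 -10 0" --pt "0 0 0 0 0 0 0"

```text
time: 7.55
position: [0.5095, -0.0446, 0.1418]
eef_rot: [-0.08, 0.997, -0.0, -0.002]
wrist_force: [-1.1, 0.1, 0.0]
grip_width: -0.0003
grip_force: 0.0
```

Run:
```python
from h import *
exec(open('fit.py').read().split('for f in')[0])
s=r.state();print(s['position'],s['wrist_force'],s['grip_width'])
t=shot('scene','sc2')
p=(.5662,-.0156,.1619)
print([proj(t,W(p,(55*np.cos(a),120+55*np.sin(a),112))) for a in (2.075,2.34)])
b=cv2.imread('pics/sc2.png')[140:300,170:370]; cv2.imwrite('pics/sc2c.png',cv2.resize(b,None,fx=3.5,fy=3.5,interpolation=cv2.INTER_CUBIC))
```

```text
[ 0.50954676 -0.04460151  0.14177363] [-1.0584659   0.13873631  0.03141981] -0.0002708571151660156
[(np.float64(317.16181918605935), np.float64(165.2511754707373)), (np.float64(311.40843683430444), np.float64(164.60605382999483))]
```

View pics/sc2c.png

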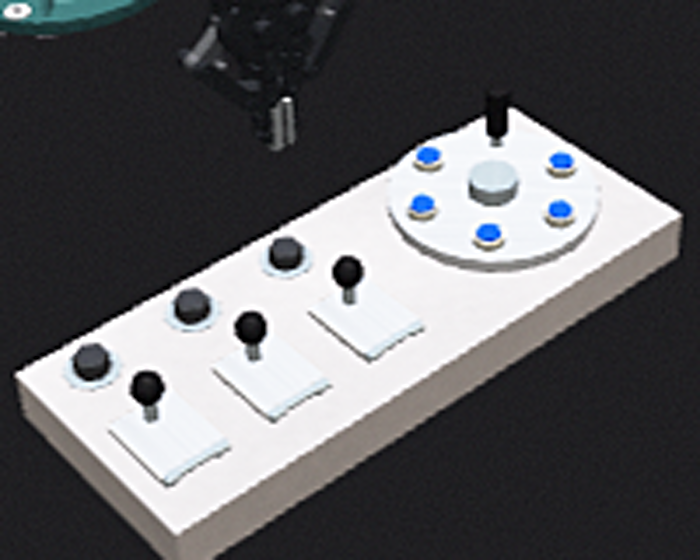

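The knob is at crop (498,95), which is full (312,167). That matches the predicted place for about 375° of turn. The hand is above bolt 1, so I start tapping.

Request:
servo_tool --pt "0 0 0 0.5 0 -40 0" --pt "0 0 0 0 0 -35 0" --pt "0 0 0 0 0 -10 0" --pt "0 0 0 0 0 -2 0" --pt "0 0 0 0 0 0 0"

```text
time: 8.1
position: [0.5121, -0.0412, 0.0568]
eef_rot: [-0.083, 0.997, 0.0, 0.0]
wrist_force: [-0.9, -0.1, 1.5]
grip_width: 0.0003
grip_force: 0.0
```

Request:
servo_tool --pt "0 0 0 0 0 -1 0" --pt "0 0 0 0 0 -1 0" --pt "0 0 0 0 0 0 0"

```text
time: 8.4
position: [0.5122, -0.0424, 0.0551]
eef_rot: [-0.082, 0.997, -0.0, 0.001]
wrist_force: [-0.1, -0.8, 0.1]
grip_width: -0.0004
grip_force: 0.0
```

Request:
servo_tool --pt "0 0 0 -1 -2 -1 0" --pt "0 0 0 0 0 -1 0" --pt "0 0 0 0 0 0 0"

```text
time: 8.7
position: [0.5112, -0.0445, 0.0537]
eef_rot: [-0.082, 0.997, -0.0, 0.001]
wrist_force: [-1.3, 0.8, 12.0]
grip_width: 0.0005
grip_force: 6.2
```

Request:
servo_tool --pt "0 0 0 0 0 -1 0" --pt "0 0 0 0 0 0 0"

```text
time: 8.9
position: [0.5112, -0.0445, 0.0536]
eef_rot: [-0.082, 0.997, -0.0, 0.001]
wrist_force: [-3.6, 2.3, 22.1]
grip_width: -0.0001
grip_force: 10.8
```

Bolt 1 holds 22 N without sinking, so it is tight. On to bolt 2.

Request:
servo_tool --pt "0 0 0 0 0 25 0" --pt "0 0 0 6 -40 0 0" --pt "0 0 0 6 -39.5 0 0" --pt "0 0 0 0 0 0 0" --pt "0 0 0 0 0 -15 0" --pt "0 0 0 0 0 -5 0" --pt "0 0 0 0 0 -2 0" --pt "0 0 0 0 0 0 0"

```text
time: 9.7
position: [0.5222, -0.1233, 0.0541]
eef_rot: [-0.083, 0.997, 0.0, -0.0]
wrist_force: [0.2, 0.7, 0.4]
grip_width: -0.0002
grip_force: 0.0
```

Request:
servo_tool --pt "0 0 0 0 0 -1 0" --pt "0 0 0 0 0 0 0"

```text
time: 9.9
position: [0.5229, -0.1235, 0.0535]
eef_rot: [-0.083, 0.997, -0.0, 0.0]
wrist_force: [0.2, 0.0, 0.1]
grip_width: 0.0001
grip_force: 0.0
```

Request:
servo_tool --pt "0 0 0 0 0 -1 0" --pt "0 0 0 0 0 0 0"

```text
time: 10.1
position: [0.5229, -0.1236, 0.0525]
eef_rot: [-0.083, 0.997, 0.0, 0.0]
wrist_force: [0.0, 0.5, 0.7]
grip_width: -0.0002
grip_force: 0.6
```

Request:
servo_tool --pt "0 0 0 0 0 -1 0" --pt "0 0 0 0 0 0 0"

```text
time: 10.3
position: [0.5229, -0.1237, 0.0513]
eef_rot: [-0.083, 0.997, 0.0, 0.0]
wrist_force: [1.1, 1.1, 1.3]
grip_width: -0.0
grip_force: 0.5
```

Request:
servo_tool --pt "0 0 0 0 0 -1 0" --pt "0 0 0 0 0 0 0"

```text
time: 10.5
position: [0.5228, -0.1238, 0.0502]
eef_rot: [-0.083, 0.997, 0.0, 0.0]
wrist_force: [0.1, 0.5, -0.4]
grip_width: -0.0
grip_force: 0.4
```

Bolt 2 appears to be sinking under a small push, so I keep pressing.

Request:
servo_tool --pt "0 0 0 0 0 -1.5 0" --pt "0 0 0 0 0 -1.5 0" --pt "0 0 0 0 0 0 0"

```text
time: 10.8
position: [0.5226, -0.1241, 0.0471]
eef_rot: [-0.082, 0.997, -0.0, -0.0]
wrist_force: [-0.7, -0.1, 1.2]
grip_width: -0.0002
grip_force: 0.3
```

Request:
servo_tool --pt "0 0 0 0 0 -1 0" --pt "0 0 0 0 0 -1 0" --pt "0 0 0 0 0 0 0"

```text
time: 11.1
position: [0.5227, -0.1241, 0.047]
eef_rot: [-0.082, 0.997, -0.0, 0.0]
wrist_force: [-1.7, 1.0, 16.3]
grip_width: 0.0
grip_force: 8.6
```

Bolt 2 went down 7 mm to its stop, so it is the loose one. Bolt 3 still has to be tapped.

Request:
servo_tool --pt "0 0 0 0 0 30 0" --pt "0 0 0 6.5 -39.5 0 0" --pt "0 0 0 6.5 -39.5 0 0" --pt "0 0 0 0 0 0 0" --pt "0 0 0 0 0 -13 0" --pt "0 0 0 0 0 -5 0" --pt "0 0 0 0 0 -1.5 0" --pt "0 0 0 0 0 0 0"

```text
time: 11.9
position: [0.5349, -0.2013, 0.0549]
eef_rot: [-0.084, 0.996, 0.001, -0.001]
wrist_force: [-0.3, 0.4, 0.2]
grip_width: 0.0
grip_force: 0.0
```

Request:
servo_tool --pt "0 0 0 0 0 -1 0" --pt "0 0 0 0 0 -1 0" --pt "0 0 0 0 0 0 0"

```text
time: 12.2
position: [0.5359, -0.2026, 0.0539]
eef_rot: [-0.083, 0.997, -0.0, 0.0]
wrist_force: [0.6, -0.2, 0.0]
grip_width: -0.0002
grip_force: 0.0
```

Request:
servo_tool --pt "0 0 0 0 0 -1 0" --pt "0 0 0 0 0 -0.5 0" --pt "0 0 0 0 0 0 0"

```text
time: 12.5
position: [0.5359, -0.2028, 0.0537]
eef_rot: [-0.083, 0.997, -0.0, 0.0]
wrist_force: [-2.3, 1.5, 10.2]
grip_width: 0.0001
grip_force: 5.2
```

Request:
servo_tool --pt "0 0 0 0 0 -0.5 0" --pt "0 0 0 0 0 0 0"

```text
time: 12.7
position: [0.5359, -0.2028, 0.0537]
eef_rot: [-0.083, 0.997, -0.0, 0.0]
wrist_force: [-2.3, 1.7, 13.6]
grip_width: 0.0003
grip_force: 7.0
```

Bolt 3 holds 13.6 N, so it is tight. Now to the ball knob of cap 2.

Request:
servo_tool --pt "0 0 0 0 0 42 0" --pt "0 0 0 0 0 42 40" --pt "0 0 0 20 30 0 40" --pt "0 0 0 20 35 0 40" --pt "0 0 0 15 25 0 40" --pt "0 0 0 0 0 0 40" --pt "0 0 0 0 0 -20 40" --pt "0 0 0 0 0 0 40" --pt "0 0 0 0 0 0 40"

```text
time: 13.6
position: [0.5897, -0.1138, 0.1156]
eef_rot: [-0.082, 0.997, -0.0, -0.001]
wrist_force: [-0.2, -0.2, -0.0]
grip_width: 0.0396
grip_force: 0.0
```

Run:
```python
from h import *
w=shot('wrist','w2'); s=r.state(); print(s['position'],s['grip_width'],s['wrist_force'])
print(proj(w,[.5912,-.1128,.0745]),proj(w,[.523,-.124,.047]))
```

```text
[ 0.59027681 -0.11378302  0.11603369] 0.040343001927344885 [ 0.78773194  0.35491335 -0.5733455 ]
(np.float64(281.30769850676876), np.float64(232.60994011202922)) (np.float64(281.2661904268979), np.float64(109.18307638038985))
```

View pics/w2.png

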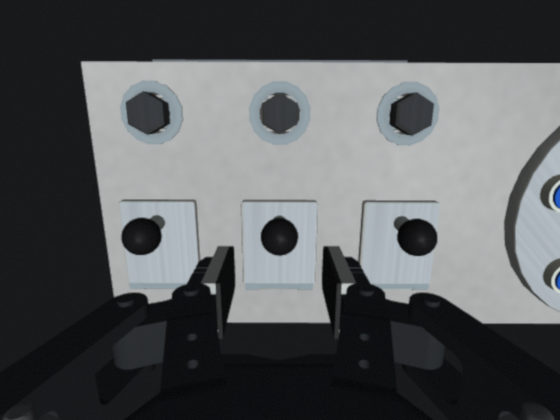

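The ball is at (280,237), about 2 mm farther in +x than predicted and centred between the fingers. I descend and grip.

Request:
servo_tool --pt "0 0 0 2.5 0.5 -20 40" --pt "0 0 0 0 0 -25 40" --pt "0 0 0 0 0 -13 40" --pt "0 0 0 0 0 0 40" --pt "0 0 0 0 0 0 10" --pt "0 0 0 0 0 0 10" --pt "0 0 0 0 0 0 10" --pt "0 0 0 0 0 0 10"

```text
time: 14.45
position: [0.5937, -0.1126, 0.0588]
eef_rot: [-0.082, 0.997, -0.0, 0.001]
wrist_force: [-0.3, -0.2, 3.8]
grip_width: 0.0189
grip_force: 58.6
```

Request:
servo_tool --pt "0 0 0 2.2 0.3 3.1 10" --pt "0 0 0 2.3 0.4 3 10" --pt "0 0 0 2.6 0.4 2.8 10" --pt "0 0 0 2.8 0.5 2.6 10" --pt "0 0 0 2.9 0.5 2.4 10" --pt "0 0 0 3.1 0.5 2.2 10" --pt "0 0 0 0 0 0 10"

```text
time: 15.15
position: [0.6095, -0.11, 0.074]
eef_rot: [-0.083, 0.997, -0.0, 0.0]
wrist_force: [-0.3, -3.4, -8.1]
grip_width: 0.0185
grip_force: 58.8
```

Request:
servo_tool --pt "0 0 0 3.2 0.5 1.9 10" --pt "0 0 0 3.4 0.6 1.8 10" --pt "0 0 0 3.5 0.6 1.5 10" --pt "0 0 0 3.5 0.5 1.2 10" --pt "0 0 0 2.7 0.4 0.8 10" --pt "0 0 0 2.8 0.5 0.6 10" --pt "0 0 0 0 0 0 10" --pt "0 0 0 0 0 0 10" --pt "0 0 0 0 0 0 10"

```text
time: 16.05
position: [0.6279, -0.1067, 0.0821]
eef_rot: [-0.082, 0.997, 0.0, 0.0]
wrist_force: [-0.4, -0.1, -1.1]
grip_width: 0.01
grip_force: 0.0
```

Run:
```python
from h import *
t=shot('scene','sc3'); s=r.state(); print(s['time'],s['position'],s['grip_width'],s['grip_force'],s['wrist_force'],abs(s['joint_velocities']).max())
b=cv2.imread('pics/sc3.png')[120:320,150:400]; cv2.imwrite('pics/sc3c.png',cv2.resize(b,None,fx=3,fy=3,interpolation=cv2.INTER_CUBIC))
```

```text
16.1 [ 0.6278672  -0.10674304  0.08197765] 0.010374455192903252 0.0 [-0.3615697  -0.57720591  0.1919962 ] 0.003873436056308028
```

View pics/sc3c.png

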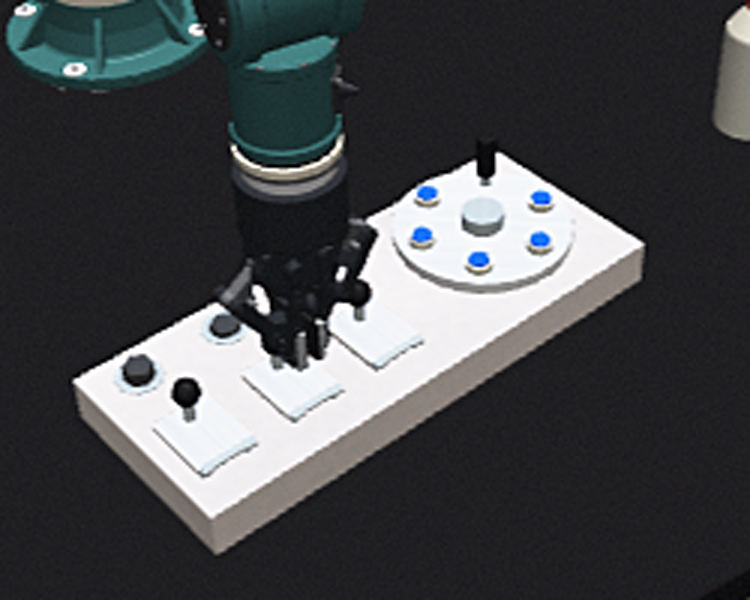

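The ball slipped out halfway and cap 2 fell shut; the other caps are shut too. My grip was too high on the ball. I back off and regrip about 5 mm lower, centred on the fitted position.

Request:
servo_tool --pt "0 0 0 0 0 25 10" --pt "0 0 0 0 0 20 40" --pt "0 0 0 -18 -3 0 40" --pt "0 0 0 -18 -3 0 40" --pt "0 0 0 0 0 0 40" --pt "0 0 0 0 0 -25 40" --pt "0 0 0 0 0 -25 40" --pt "0 0 0 0 0 -20 40" --pt "0 0 0 0 0 0 40" --pt "0 0 0 0 0 0 40"

```text
time: 17.1
position: [0.5927, -0.1125, 0.0566]
eef_rot: [-0.083, 0.997, 0.0, -0.0]
wrist_force: [-0.1, -0.2, 0.1]
grip_width: 0.0402
grip_force: 0.0
```

Request:
servo_tool --pt "0 0 0 0 0 -3.5 40" --pt "0 0 0 0 0 0 40" --pt "0 0 0 0 0 0 10" --pt "0 0 0 0 0 0 10" --pt "0 0 0 0 0 0 10" --pt "0 0 0 0 0 0 10" --pt "0 0 0 0 0 0 10"

```text
time: 17.8
position: [0.5926, -0.1128, 0.0541]
eef_rot: [-0.082, 0.997, -0.0, 0.001]
wrist_force: [-1.0, -0.3, 5.6]
grip_width: 0.0189
grip_force: 58.3
```

Request:
servo_tool --pt "0 0 0 2.2 0.3 3.1 10" --pt "0 0 0 2.3 0.4 3 10" --pt "0 0 0 0 0 0 10" --pt "0 0 0 0 0 0 10"

```text
time: 18.2
position: [0.5957, -0.1123, 0.0586]
eef_rot: [-0.082, 0.997, -0.0, -0.001]
wrist_force: [-0.2, -1.3, -5.9]
grip_width: 0.0188
grip_force: 58.7
```

Request:
servo_tool --pt "0 0 0 2.6 0.4 2.8 10" --pt "0 0 0 2.8 0.5 2.6 10" --pt "0 0 0 0 0 0 10" --pt "0 0 0 0 0 0 10"

```text
time: 18.6
position: [0.6013, -0.1113, 0.0647]
eef_rot: [-0.083, 0.997, -0.0, -0.001]
wrist_force: [-2.2, -2.5, -2.9]
grip_width: 0.0186
grip_force: 58.7
```

Request:
servo_tool --pt "0 0 0 2.9 0.5 2.4 10" --pt "0 0 0 3.1 0.5 2.2 10" --pt "0 0 0 0 0 0 10" --pt "0 0 0 0 0 0 10"

```text
time: 19.0
position: [0.6081, -0.1102, 0.0696]
eef_rot: [-0.083, 0.997, -0.0, 0.0]
wrist_force: [-2.9, -2.7, -2.4]
grip_width: 0.0188
grip_force: 58.8
```

Run:
```python
from h import *
t=shot('wrist','w3'); s=r.state(); print(s['time'],s['position'],s['grip_width'],s['grip_force'],s['wrist_force'])
t=shot('scene','sc4'); a=t['pixels'][170:300,170:320]
w=cv2.resize(load('w3')['pixels'][150:420,150:410],None,fx=1.5,fy=1.5)
a=cv2.resize(a,(int(150*405/130),405),interpolation=cv2.INTER_CUBIC)
cv2.imwrite('pics/c4.png',np.hstack([a,w])[:,:,::-1]); print(w.shape,a.shape)
```

```text
19.05 [ 0.60809295 -0.1101978   0.06951474] 0.01906124486469644 58.77355098724365 [-2.69200263 -2.43143984 -3.22034731]
(405, 390, 3) (405, 467, 3)
```

View pics/c4.png

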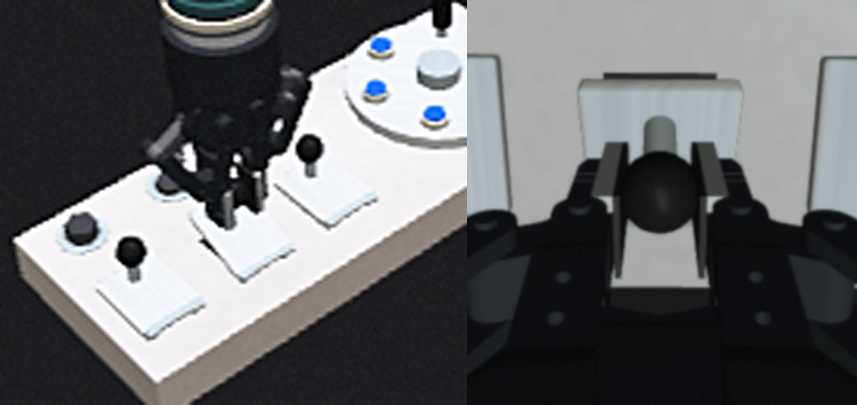

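The cap is about 23° open, with the ball well between the pads (crop right, about (660,192)). I carry on slowly.

Request:
servo_tool --pt "0 0 0 1.6 0.2 1 10" --pt "0 0 0 1.6 0.3 0.9 10" --pt "0 0 0 1.7 0.3 0.9 10" --pt "0 0 0 1.7 0.3 0.9 10" --pt "0 0 0 0 0 0 10"

```text
time: 19.6
position: [0.6166, -0.1089, 0.073]
eef_rot: [-0.081, 0.997, 0.0, 0.002]
wrist_force: [0.5, -1.6, -9.6]
grip_width: 0.0186
grip_force: 59.0
```

Request:
servo_tool --pt "0 0 0 1.7 0.3 0.8 10" --pt "0 0 0 1.8 0.3 0.7 10" --pt "0 0 0 0 0 0 10"

```text
time: 19.9
position: [0.6194, -0.1083, 0.0741]
eef_rot: [-0.084, 0.996, -0.0, 0.001]
wrist_force: [3.6, -3.4, -15.5]
grip_width: 0.0185
grip_force: 58.9
```

Request:
servo_tool --pt "0 0 0 1 0.2 -0.7 10" --pt "0 0 0 1 0.2 -0.7 10" --pt "0 0 0 0 0 0 10"

```text
time: 20.2
position: [0.6189, -0.1084, 0.0737]
eef_rot: [-0.083, 0.997, -0.0, -0.001]
wrist_force: [-3.8, -2.3, -2.0]
grip_width: 0.019
grip_force: 59.8
```

Request:
servo_tool --pt "0 0 0 1.5 0.2 0 10" --pt "0 0 0 1.5 0.2 0 10" --pt "0 0 0 0 0 0 10"

```text
time: 20.5
position: [0.6229, -0.1076, 0.0739]
eef_rot: [-0.083, 0.997, 0.0, 0.0]
wrist_force: [-3.1, -3.6, -2.0]
grip_width: 0.018
grip_force: 59.6
```

Request:
servo_tool --pt "0 0 0 1 0.2 0.2 10" --pt "0 0 0 1 0.2 0.2 10" --pt "0 0 0 0 0 0 10" --pt "0 0 0 0 0 0 10" --pt "0 0 0 0 0 0 10"

```text
time: 21.0
position: [0.6264, -0.1063, 0.0743]
eef_rot: [-0.082, 0.997, 0.0, 0.001]
wrist_force: [-0.2, 0.1, -0.6]
grip_width: 0.0101
grip_force: 0.0
```

Run:
```python
from h import *
w=shot('wrist','w4')['pixels'][150:420,150:410]; a=shot('scene','sc5')['pixels'][170:300,170:320]; s=r.state(); print(s['time'],s['position'],s['grip_width'],s['grip_force'],s['wrist_force'])
cv2.imwrite('pics/c5.png',np.hstack([cv2.resize(a,(467,405),interpolation=cv2.INTER_CUBIC),cv2.resize(w,None,fx=1.2,fy=1.5)])[:,:,::-1])
```

```text
21.1 [ 0.62575284 -0.10672629  0.07397907] 0.009782793880386302 0.0 [-0.29451342  0.06149287  0.37435394]
```

View pics/c5.png

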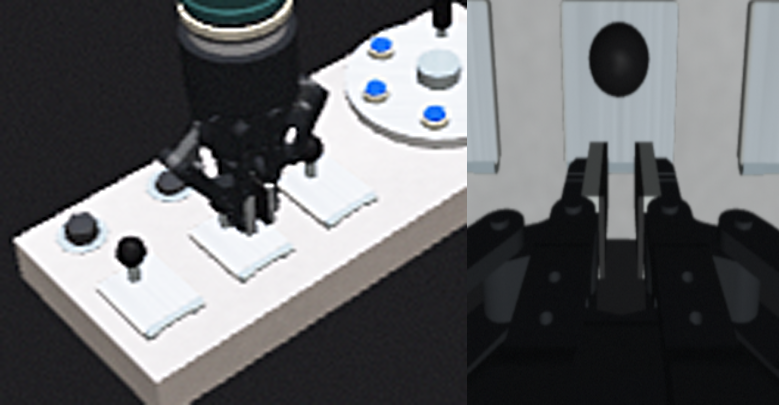

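The ball slipped off the front of the pads again and the cap is shut, with no harm done. I'll work out where the ball sat relative to the pads at the last good view.

Run:
```python
from h import *
exec(open('fit.py').read().split('for f in')[0])
p=(.5662,-.0156,.1619)
def ball(th):
    a=np.radians(146.9-th); return W(p,(55+54.9*np.cos(a),-100,44.5+54.9*np.sin(a)))
# w3: tool at [.6081,-.1102,.0695]; ball seen ~ (278.7,278); neighbours' caps as check
w=load('w3'); g=np.array([.6081,-.1102,.0695])
print('tip',proj(w,g),'grasp',proj(w,g+[0,0,.019]),'grasp+3',proj(w,g+[0,0,.022]))
for th in(10,15,20,23,26,30): print(th,proj(w,ball(th)),(ball(th)-g).round(4))
w=load('w4'); print('w4 ball shut',proj(w,ball(0)),'seen',(150+(619-467)/1.2,150+59/1.5))
g=np.array(r.state()['position']); print(proj(w,g),proj(w,g+[0,0,.019]))
```

```text
tip (np.float64(280.70176504041353), np.float64(259.63630751173645)) grasp (np.float64(281.0388164899588), np.float64(279.4094651953859)) grasp+3 (np.float64(281.1004782353197), np.float64(283.02685777956367))
10 (np.float64(281.3446809748702), np.float64(247.5975143749841)) [-0.0111 -0.0017  0.0125]
15 (np.float64(281.3693922726063), np.float64(258.5558203650477)) [-0.0077 -0.0011  0.0159]
20 (np.float64(281.38374706452004), np.float64(270.17284699663287)) [-0.004  -0.0005  0.0189]
23 (np.float64(281.3870947000937), np.float64(277.39346855439896)) [-0.0017 -0.0002  0.0206]
26 (np.float64(281.3863555877275), np.float64(284.7549413001418)) [0.0007 0.0002 0.0221]
30 (np.float64(281.3788923262565), np.float64(294.71719674930984)) [0.004  0.0008 0.024 ]
w4 ball shut (np.float64(279.1820425954365), np.float64(183.93175482500874)) seen (276.6666666666667, 189.33333333333334)
(np.float64(279.92672964698295), np.float64(258.29368346777534)) (np.float64(280.20039403347374), np.float64(277.97464134831324))
```

The wrist forces point to torsion friction of about 0.15 N·m at the pads, which makes the ball creep when the tool does not turn with the cap. I'll turn the tool rigidly with the cap about the hinge.

Run:
```python
import numpy as np
t=.05*np.arange(16); x=-46*np.cos(t)+9*np.sin(t); z=9*np.cos(t)+46*np.sin(t)
X=np.c_[x*.987,x*.161,z].round(1); print(np.diff(X,axis=0).round(1).tolist(), X[-1]-X[0])
```

```text
[[0.5, 0.1, 2.3], [0.6, 0.1, 2.2], [0.7, 0.1, 2.3], [0.9, 0.1, 2.2], [0.9, 0.2, 2.1], [1.1, 0.2, 2.1], [1.1, 0.1, 2.0], [1.2, 0.2, 2.0], [1.4, 0.3, 1.9], [1.4, 0.2, 1.9], [1.5, 0.2, 1.7], [1.6, 0.3, 1.7], [1.7, 0.3, 1.6], [1.8, 0.3, 1.5], [1.8, 0.3, 1.4]] [18.2  3.  28.9]
```

Request:
servo_tool --pt "0 0 0 0 0 30 10" --pt "0 0 0 0 0 25 40" --pt "0 0 0 -17 -3 0 40" --pt "0 0 0 -17 -3 0 40" --pt "0 0 0 0 0 0 40" --pt "0 0 0 0 0 -25 40" --pt "0 0 0 0 0 -25 40" --pt "0 0 0 0 0 -20 40" --pt "0 0 0 0 0 0 40" --pt "0 0 0 0 0 0 40"

```text
time: 22.1
position: [0.5919, -0.1129, 0.0584]
eef_rot: [-0.083, 0.997, 0.0, 0.0]
wrist_force: [0.2, 0.2, 0.6]
grip_width: 0.0402
grip_force: 0.0
```

Request:
servo_tool --pt "0 0 0 0 0 -5 40" --pt "0 0 0 0 0 0 40" --pt "0 0 0 0 0 0 10" --pt "0 0 0 0 0 0 10" --pt "0 0 0 0 0 0 10" --pt "0 0 0 0 0 0 10" --pt "0 0 0 0 0 0 10"

```text
time: 22.8
position: [0.5915, -0.113, 0.0543]
eef_rot: [-0.083, 0.997, 0.0, 0.0]
wrist_force: [-0.9, 0.4, 5.6]
grip_width: 0.019
grip_force: 58.4
```

Request:
servo_tool --pt "-0.0081 0.0494 0 0.5 0.1 2.3 10" --pt "-0.0081 0.0494 0 0.6 0.1 2.2 10" --pt "-0.0081 0.0494 0 0.7 0.1 2.3 10" --pt "-0.0081 0.0494 0 0.9 0.1 2.2 10" --pt "0 0 0 0 0 0 10" --pt "0 0 0 0 0 0 10"

```text
time: 23.4
position: [0.5932, -0.1127, 0.0623]
eef_rot: [-0.082, 0.992, -0.008, -0.1]
wrist_force: [-2.7, 1.4, 2.0]
grip_width: 0.019
grip_force: 59.1
```

Forces are small and the tilt follows the command. I carry on.

Request:
servo_tool --pt "-0.0081 0.0494 0 0.9 0.2 2.1 10" --pt "-0.0081 0.0494 0 1.1 0.2 2.1 10" --pt "-0.0081 0.0494 0 1.1 0.1 2.0 10" --pt "-0.0081 0.0494 0 1.2 0.2 2.0 10" --pt "0 0 0 0 0 0 10"

```text
time: 23.9
position: [0.5976, -0.112, 0.0708]
eef_rot: [-0.081, 0.976, -0.016, -0.2]
wrist_force: [-1.6, 0.8, 4.4]
grip_width: 0.0188
grip_force: 60.0
```

Request:
servo_tool --pt "-0.0081 0.0494 0 1.4 0.3 1.9 10" --pt "-0.0081 0.0494 0 1.4 0.2 1.9 10" --pt "-0.0081 0.0494 0 1.5 0.2 1.7 10" --pt "0 0 0 0 0 0 10"

```text
time: 24.3
position: [0.6018, -0.1113, 0.0765]
eef_rot: [-0.079, 0.959, -0.022, -0.273]
wrist_force: [-2.9, 0.7, 5.7]
grip_width: 0.0186
grip_force: 60.3
```

Request:
servo_tool --pt "-0.0081 0.0494 0 1.6 0.3 1.7 10" --pt "-0.0081 0.0494 0 1.7 0.3 1.6 10" --pt "-0.0081 0.0494 0 1.8 0.3 1.5 10" --pt "-0.0081 0.0494 0 1.8 0.3 1.4 10" --pt "0 0 0 0 0 0 10" --pt "0 0 0 0 0 0 10"

```text
time: 24.9
position: [0.609, -0.1102, 0.0831]
eef_rot: [-0.077, 0.927, -0.029, -0.366]
wrist_force: [-1.3, 0.8, 5.6]
grip_width: 0.0187
grip_force: 60.3
```

Request:
servo_tool --pt "0 0 0 0 0 0 10" --pt "0 0 0 0 0 0 10" --pt "0 0 0 0 0 0 10" --pt "0 0 0 0 0 0 10" --pt "0 0 0 0 0 0 10" --pt "0 0 0 0 0 0 10" --pt "0 0 0 0 0 0 10" --pt "0 0 0 0 0 0 10"

```text
time: 25.7
position: [0.609, -0.1102, 0.0831]
eef_rot: [-0.077, 0.927, -0.029, -0.366]
wrist_force: [-1.2, 0.5, 5.0]
grip_width: 0.0187
grip_force: 60.3
```

The hold is steady at 18.7 mm opening and 60 N grip, so I hand it in.

```bash
python3 -c "
from bench import r
print(r.sign_off())"
```

```text
the job is handed in; nothing more can be done
None
```

Job handed in: the carousel was turned about 375°, bolts 1 to 3 were tapped in order, bolt 2 was the loose one (sank 7 mm), and cap 2 is held open at about 43° by tool pose (third grip, after the ball slipped out twice and the cap fell shut); no verdict was returned.

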